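# Fit the last divider and hold the case cover shut over its quarter-turn fastener

### The job

Get this wooden display case ready to be pinned shut: first stand the loose blue divider on edge, fully down, in the empty slot marked red and let go of it. Next turn the brass quarter-turn fastener until its slot lines up with the long slot in the cover, so that its wing will pass through, then swing the sprung cover down over it and finish while holding the cover pressed flush on the case with the fingers, as it springs up when let go. Leave the jar, the glue bottle and the wooden pendant alone.

Things in the scene. Friction and masses are not known exactly. Their poses are not given: they have to be found in the camera images.
- divider_mid (a point): Centre of the loose blue divider, a plate 8 mm thick (its x), 134 mm long (its y), 46 mm high (its z, up), 35 g; the point is 23 mm above its lower edge. It starts upright in a dark wooden stand (50 x 150 mm): groove floor 6 mm, groove rails (12 mm thick) 18 mm above the table, so its top is 52 mm up and its upper 34 mm are free.
- empty_slot (a point): Centre of the red strip on the case floor (6 mm above the table) in the empty one of 3 slots; y axis along the slot, z up. The seated divider stands over it along its y, middle 23 mm above it. Slot 13 mm wide between ribs (tops 42 mm above the table), 144 mm from wall to wall. The other slots, 45 mm apart, hold fixed dividers of the same size.
- case: Open wooden case fixed to the table, 200 mm (x) by 160 mm (y), rim 60 mm high, walls 8 mm. Origin: centre of its underside, z up. Slots run along its y at x = -45, 0, 45 mm. The cover is hinged on the +y rim; a ledge with the fastener juts from the -y side (90 mm in x, y -80 to -132 mm, top level with the rim).
- fastener (a joint): Angle of the brass fastener, rad: 0 = its wing and the slot cut in its top lie along the case's x, in line with the cover's slot; positive is counter-clockwise from above. Starts 0.8 to 1.4; range -0.8 to 1.65, no click at 0; friction 0.04 N m keeps it where it is left. More than about 0.2 rad off, the wing blocks the cover.
- fastener_grip (a point): On the fastener's vertical axis at grip height, 75 mm above the table, at x 0, y -103 mm of the case; turns with it. The wing is a flat upright plate 34 mm long (this x axis), 8 mm thick (y), from 62 to 85 mm above the table; the ledge under it is 60 mm above the table.
- cover (a joint): Opening angle of the plywood cover, rad: 0 = flush on the case (firm stop), 1.65 = open (its start, just past upright, top 271 mm above the table, leaning a little to the case's +y). A hinge spring holds it open: about 2 N at the red dot starts it moving, about 3 N keeps it shut; let go, it springs open.
- cover_hinge (a point): Middle of the cover's hinge line, which runs along the case's x at case y = 80 mm, 60 mm above the table. Turns with the cover: x along the hinge, the cover extends along -y, z is the normal of its outer face (the underside lies at z 0).
- cover_press (a point): Red 32 mm dot on the cover's outer face, 120 mm from the hinge: the place to push. z axis: outward normal (to the case's +y when open, up when shut, 68 mm above the table). Cover 8 mm thick, 200 mm along the hinge, 160 mm out, plus a 90 mm wide tongue to 212 mm with the 42 x 18 mm slot; shut, the wing sticks up 17 mm through it.
- jar: Bystander: amber jar, 56 mm wide, 85 mm high, standing; origin at its foot. Not to be moved.
- glue: Bystander: yellow glue bottle, 40 mm wide, 110 mm high, standing; origin at its foot. Not to be moved.
- pendant: Bystander: flat round wooden pendant with a red star, 68 mm wide, 10 mm high; origin at its underside. Not to be moved.
There are look-alikes about, which are no part of the job. Of the things shaped like the part that bears divider_mid, the blue one is meant.

How it is judged:
By the outcome, as a careful person would: the job done as asked, in the order asked, and still so for the second after the job is handed in, while the arm keeps its last pose, push and grip.
It also fails if it takes over 69 s, if anything falls off the work surface, if the arm or the gripper's body presses on something with over 40 N, if the wrist force passes 120 N, or if a joint passes its speed limit or range.

### The arm

A 7-joint arm with a two-finger parallel gripper is mounted at the origin on the work surface. World frame = base frame: x ahead of the robot, y to its left, z up, the work surface at z = 0. Lengths are in m, angles in rad, forces in N, time in s.
With the tool pointing down it reaches from about 0.425 to 0.925 m from the base axis. Payload 6.8 kg.
Tool frame: the origin (TCP) lies midway between the tips of the shut fingers; the grasp point (between the pads) lies 19 mm behind it; z points along the fingers, y is the line along which they close (so a half turn about z gives the same grasp; the last joint's range is limited). The gripper opens to 85 mm and grips with 20 to 120 N. Pads are 22 mm wide; open, the fingers measure 114 mm over their backs; the gripper's body (76 mm by 85 mm) begins 54 mm behind the grasp point. The pads swing forward as they close: fully open they stand 13 mm farther back than shut.
Start: joints at [-1.402, 0.477, 0.022, 1.555, -0.011, 1.109, -0.083], TCP at [0.184, 0.649, 0.199] pointing down, gripper open.
Joint ranges: [-2.96, 2.96], [-0.34, 2.1], [-1.41, 1.46], [0.24, 2.44], [-1.37, 4.51], [0.17, 1.92], [-2.96, 2.96]. Speed limits (rad/s): [2.39, 2.39, 3.14, 3.14, 3.14, 3.14, 3.14].

### API

Orientations are given as a unit quaternion [w, x, y, z].
In Python, from station import * gives the robot as it stands.
- The arm moves only by the shell command python3 -m creep 'ROWS' [FORCE]. ROWS is JSON, a list of rows, each a list of 7 numbers: the gripper command: -1 is shut, 1 is fully open, values between are in proportion, then the shift along the world's x, y, z in mm, then the turn, a rotation vector about the world's x, y, z in rad. A call has 1 to 5 rows; each row shifts and turns the commanded pose from where the row before left it; what a row does not reach is not made up. A row lasts 1/8 s, in which the tool goes at most 62.5 mm and 10.7 degrees, less where a joint would pass 70% of its speed; a pose out of reach is approached as far as the arm can. A call is refused whole if a number of a shift passes 62.5 or a number of a turn 0.188, either way. A call with a gripper value outside its range is refused whole. The fingers move at their own pace and stop on an object; FORCE is the grip in N (left out, the last holds). Time passes only in rows, so rows that do not move let the fingers close. It gives the time, the measured TCP pose, the force, the opening and the grip force at its end, in the units of the state.
- get_obs(): the state, without advancing time (a new reading comes with each control period).
- read_camera(name): name is "side" or "top"; returns (picture, depth): 384x512x3 uint8, red, green, blue; 384x512 float32, m along the optical axis (not along the pixel's ray), 0 where there is no reading.
- camera_params(name): a dict with "intrinsics" (3x3 intrinsics, pixels), "cam_to_world" (4x4, takes a point from camera to world coordinates). Camera axes: x right, y up, looking along -z (the intrinsics and any distortion apply to the point x, -y, -z); pixel columns grow to the right and rows downward; lengths in m; the calibration is good to about 2 mm. A picture is of the moment at which its call begins. camera_params takes no time and is no camera call.
- hand_in(): hands the job in; it is judged then, once.
The state is a dict: "t": time; "q": joint angles; "joint_vel": joint speeds; "joint_torque": joint torques, N m; "eef_pos": TCP position; "tool_rot": TCP orientation; "contact_force": force on the tool from outside, world axes, zero at the start; "torque": the same for the moment, N m; "gripper_width": opening from 0.0 (shut) to 1.0 (fully open); "grasp_force": force on a finger pad.
Only numpy, scipy, OpenCV 4.12 (cv2) and the standard library are available. Lean on these libraries where they do the work, as an engineer would, in place of code of your own. Each camera call takes 0.05 s, during which the arm holds its last target. There are 200 camera calls.

## Working session

There is one attempt and no reset: what is moved stays moved. The work goes in short steps, Python scripts to look and compute and a shell command to move; the robot and the scene stay as the last step left them, time stands still between calls to the robot, and variables do not carry over. Pictures are saved under pics/ and viewed, at most 10 in all, crops included, and the job is handed in when it is done.

```bash
ls; mkdir -p pics; python3 - <<'E'
from station import *
import cv2,numpy as np
o=get_obs();print(o)
for n in("top","side"):
    p,d=read_camera(n);np.savez(f'pics/{n}0.npz',p=p,d=d);cv2.imwrite(f'pics/{n}0.png',p[:,:,::-1])
    c=camera_params(n);print(n,c)
E
```

```text
pics
{'t': 0.0, 'q': array([-1.40210543,  0.47780513,  0.0223482 ,  1.55646701, -0.01150402,
        1.10931428, -0.08311996]), 'joint_vel': array([ 0.00145079,  0.00083383,  0.00157394, -0.00055295, -0.00041029,
       -0.00122015, -0.00051728]), 'joint_torque': array([ 2.91954648e-04, -5.96456945e+01,  1.60828941e+00, -2.81185806e+01,
        1.25150554e-02,  9.38710989e-03, -1.94174277e-05]), 'eef_pos': array([0.1842991 , 0.64865976, 0.19781601]), 'tool_rot': array([-5.91610698e-05,  1.37957904e-01,  9.90437654e-01, -9.30859525e-04]), 'contact_force': array([ 0.06291091, -0.66266344,  0.30004831]), 'torque': array([-0.01979915,  0.0243401 , -0.05147023]), 'grasp_force': 0.0, 'gripper_width': 0.9989073647582939}
top {'intrinsics': array([[452.04293342,   0.        , 250.88960397],
       [  0.        , 452.04293342, 191.51695233],
       [  0.        ,   0.        ,   1.        ]]), 'cam_to_world': array([[-0.01271904,  0.9912276 , -0.13155255,  0.39303372],
       [-0.99987808, -0.01379983, -0.00730723, -0.14624837],
       [-0.00905853,  0.13144356,  0.99128227,  1.26075529],
       [ 0.        ,  0.        ,  0.        ,  1.        ]])}
side {'intrinsics': array([[352.92014718,   0.        , 255.3833223 ],
       [  0.        , 352.92014718, 190.26395156],
       [  0.        ,   0.        ,   1.        ]]), 'cam_to_world': array([[ 0.80372438,  0.29866134, -0.51461493,  0.01119969],
       [-0.59493152,  0.4166736 , -0.68734242, -0.83852761],
       [ 0.00914385,  0.8585945 ,  0.51257377,  0.58501534],
       [ 0.        ,  0.        ,  0.        ,  1.        ]])}
```

View pics/top0.png

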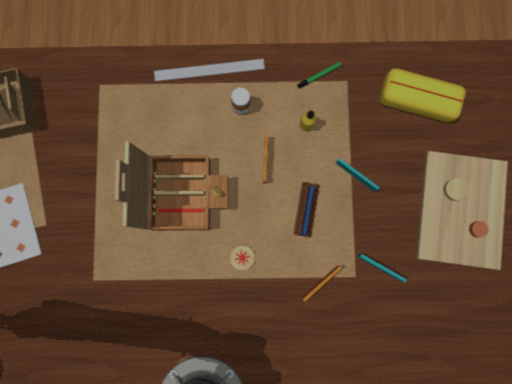

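View pics/side0.png

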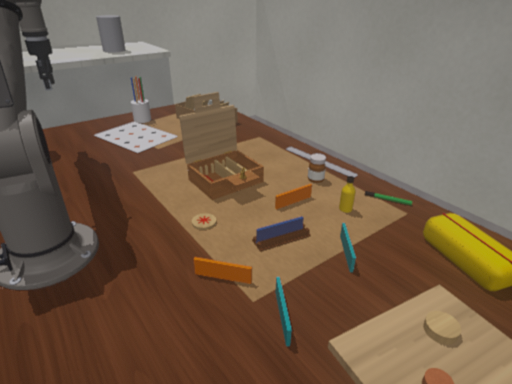

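Top view: case around (181,192) with the ledge at right (fastener ~(217,191)), red strip ~(181,210), cover open at left, blue divider in its stand ~(310,210), pendant (242,258), jar (241,100), glue (308,120). The side view shows the same layout, with the blue divider at (280,231).

```bash
cat > h.py <<'E'
import numpy as np,cv2
from station import camera_params
def ray(n,uv):
    c=camera_params(n);K=c["intrinsics"];T=c["cam_to_world"]
    uv=np.atleast_2d(np.asarray(uv,float))
    d=np.c_[(uv[:,0]-K[0,2])/K[0,0],-(uv[:,1]-K[1,2])/K[1,1],-np.ones(len(uv))]@T[:3,:3].T
    return T[:3,3],d
def plane(n,uv,z):
    o,d=ray(n,uv);return o+d*((z-o[2])/d[:,2])[:,None]
def pts(n,m,dep):   # depth points of a mask
    v,u=np.nonzero(m&(dep>0));o,d=ray(n,np.c_[u,v]);return o+d*dep[v,u][:,None],np.c_[u,v]
def line(P):
    c=P[:,:2].mean(0);u,s,vt=np.linalg.svd(P[:,:2]-c);a=vt[0];t=(P[:,:2]-c)@a
    return c,a,np.arctan2(a[1],a[0]),t.min(),t.max()
E
python3 - <<'E'
from h import *
for n in("top","side"):
    f=np.load(f'pics/{n}0.npz');p,d=f['p'],f['d'];h=cv2.cvtColor(p,cv2.COLOR_RGB2HSV)
    H,S,V=[h[:,:,i].astype(int) for i in range(3)]
    blue=(H>105)&(H<130)&(S>120)&(V>50)
    red=((H<6)|(H>174))&(S>170)&(V>90)
    if n=="top": red[:, :150]=0;red[:,212:]=0;red[:190]=0;red[230:]=0
    for nm,m in(("blue",blue),("red",red)):
        k,l,st,c=cv2.connectedComponentsWithStats(m.astype(np.uint8))
        for i in range(1,k):
            if st[i,4]>20:
                P,uv=pts(n,l==i,d);print(n,nm,st[i],c[i]);
                if len(P): print('  z pct',np.percentile(P[:,2],[5,50,95]).round(4))
                if n=="top":
                    z=.052 if nm=="blue" else .006
                    if nm=="blue": 
                        P=P[P[:,2]>.044];print('  depthline',[np.round(x,4) for x in line(P)])
                    v,u=np.nonzero(l==i);print('  planeline',[np.round(x,4) for x in line(plane(n,np.c_[u,v],z))])
    if n=="top":
        P,uv=pts(n,np.ones(d.shape,bool),d)
        print('table z',np.median(P[:,2]))
a=cv2.imread('pics/top0.png')[140:245,105:250];b=cv2.resize(a,None,fx=5.5,fy=5.5,interpolation=cv2.INTER_CUBIC);cv2.imwrite('pics/c1.png',b)
E
```

```text
top blue [302 186  11  49 185] [307.23243243 210.54594595]
  z pct [0.0177 0.0507 0.0549]
  depthline [array([ 0.5005, -0.2875]), array([-0.98 ,  0.199]), np.float64(2.9412), np.float64(-0.0675), np.float64(0.0647)]
  planeline [array([ 0.5001, -0.2877]), array([-0.9805,  0.1967]), np.float64(2.9436), np.float64(-0.0677), np.float64(0.0644)]
top red [158 208  47   5 144] [180.46527778 210.04861111]
  z pct [0.0022 0.0058 0.0097]
  planeline [array([0.5102, 0.0601]), array([-0.0084, -1.    ]), np.float64(-1.5792), np.float64(-0.0628), np.float64(0.0657)]
table z -0.00036387067514054294
```

View pics/c1.png

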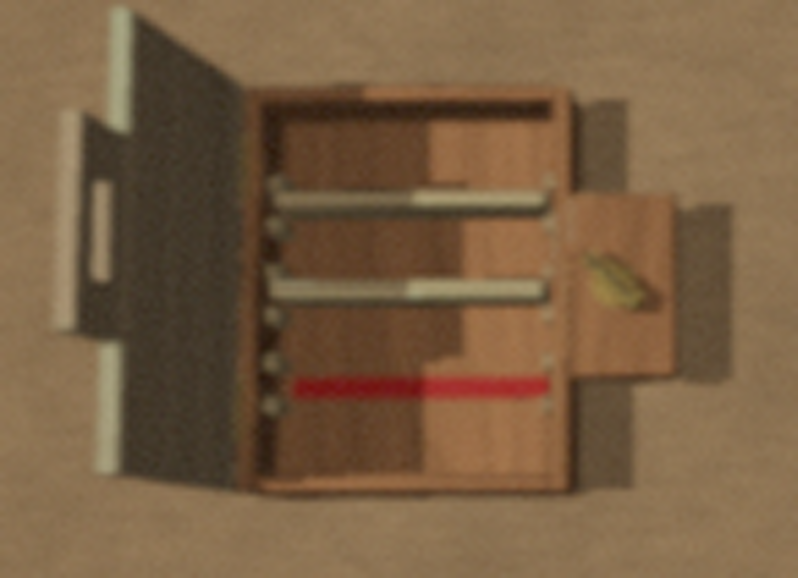

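Crop shows the case with its rim (245–572, 88–492), the red strip (295–550, 387), fixed dividers at v≈200 and 290, wing from (590,258) to (650,300). Now fitting the case pose and wing angle.

```bash
python3 - <<'E'
from h import *
f=np.load('pics/top0.npz');p,d=f['p'],f['d'];h=cv2.cvtColor(p,cv2.COLOR_RGB2HSV).astype(int)
q=lambda u,v:(105+(u+.5)/5.5-.5,140+(v+.5)/5.5-.5)
for nm,uv,z in[("rimTR",(572,88),.06),("rimBR",(572,492),.06),("rimTL",(247,88),.06),("rimBL",(245,492),.06),("div0 L",(272,290),.052),("div0 R",(546,290),.052),("div45 L",(275,201),.052),("div45 R",(546,201),.052),("ledgeT",(675,195),.06),("ledgeB",(677,378),.06),("wingA",(588,256),.085),("wingB",(645,297),.085)]:
    print(nm,plane("top",q(*uv),z)[0].round(4))
sub=h[180:204,208:228];print(sub[:,:,0]);print(sub[:,:,1])
E
```

```text
rimTR [ 0.6522 -0.024   0.06  ]
rimBR [ 0.4535 -0.0239  0.06  ]
rimTL [0.6546 0.1365 0.06  ]
rimBL [0.4556 0.1341 0.06  ]
div0 L [0.5549 0.1244 0.052 ]
div0 R [ 0.553  -0.0104  0.052 ]
div45 L [0.5992 0.1236 0.052 ]
div45 R [ 0.5973 -0.0103  0.052 ]
ledgeT [ 0.598  -0.0745  0.06  ]
ledgeB [ 0.508  -0.0749  0.06  ]
wingA [ 0.5648 -0.0342  0.085 ]
wingB [ 0.5446 -0.0614  0.085 ]
[[15 15 14 14 14 13 14 13 13 14 14 14 14 14 14 14 14 14 13 14]
 [14 14 14 14 13 13 14 14 14 14 13 13 14 13 14 14 13 13 14 14]
 [15 14 14 14 13 14 14 14 14 14 14 13 14 14 14 13 14 13 14 14]
 [15 14 14 14 14 14 14 14 13 13 14 14 14 13 13 14 13 14 13 13]
 [14 14 13 14 14 14 14 14 13 13 13 14 14 13 13 14 14 14 14 14]
 [13 14 14 15 15 16 14 13 14 14 14 14 14 14 14 13 14 13 14 14]
 [14 13 15 17 19 17 16 14 14 13 14 14 13 13 14 14 14 13 14 15]
 [14 14 16 18 19 19 18 18 18 15 15 14 13 13 14 14 14 14 14 13]
 [15 14 14 17 19 20 20 20 20 19 17 16 15 14 14 13 14 14 14 14]
 [14 14 14 14 17 21 22 21 21 20 21 19 15 14 13 14 13 14 14 14]
 [15 14 14 14 17 19 22 21 21 21 21 20 17 15 13 14 13 14 13 14]
 [14 14 13 14 17 20 21 21 2
[... 2133 characters left out ...]
 141 147
  134 140]
 [137 139 141 141 136 138 142 137 136 135 143 141 150 143 145 147 154 142
  141 140]
 [133 138 137 140 136 136 140 136 140 142 138 143 134 138 144 141 134 141
  139 139]
 [146 139 134 139 142 136 136 137 139 139 138 142 144 140 136 139 137 137
  138 139]
 [134 141 135 138 134 137 136 137 139 137 140 139 135 140 143 138 139 140
  141 142]
 [143 141 137 139 139 139 134 137 139 143 137 144 136 137 140 138 142 142
  140 133]
 [137 137 143 136 140 138 141 139 137 138 137 142 137 140 139 136 141 137
  137 142]
 [135 146 140 136 137 138 141 141 136 139 140 136 150 137 139 139 134 139
  140 135]
 [140 138 136 134 137 135 137 140 141 143 137 140 142 140 138 141 138 141
  135 135]]
```

```bash
python3 -m creep '[[0,31,-43,20,0,0,0],[0,31,-43,20,0,0,0],[0,31,-43,20,0,0,0],[0,31,-43,20,0,0,0],[0,31,-43,20,0,0,0]]' 40
python3 -m creep '[[0,31,-43,20,0,0,0],[0,30,-43,20,0,0,0],[0,12,-58,0,0,0,0],[0,12,-58,0,0,0,0],[0,12,-58,0,0,0,0]]'
python3 -m creep '[[0,12,-58,0,0,0,0.04],[0,12,-58,0,0,0,0.037],[0,12,-58,0,0,0,0],[0,5,-58,0,0,0,0],[0,5,-58,-20,0,0,0]]'
python3 -m creep '[[0,5,-58,-20,0,0,0],[0,5,-58,-20,0,0,0],[0,0,0,0,0,0,0]]'
python3 -c "
from station import *;o=get_obs();print(o['q'],o['eef_pos'],o['tool_rot'])"
```

```text
t: 0.72
eef_pos: [0.3402, 0.4325, 0.2991]
tool_rot: [-0.0, 0.138, 0.99, -0.0]
contact_force: [1.2, 0.6, 0.4]
gripper_width: 0.501
grasp_force: 0.0
t: 1.35
eef_pos: [0.4364, 0.1722, 0.3386]
tool_rot: [-0.0, 0.138, 0.99, -0.0]
contact_force: [1.6, 0.0, 0.4]
gripper_width: 0.5
grasp_force: 0.0
t: 1.98
eef_pos: [0.4832, -0.1176, 0.3197]
tool_rot: [0.002, 0.1, 0.995, 0.0]
contact_force: [1.3, 0.7, -0.6]
gripper_width: 0.495
grasp_force: 0.0
t: 2.35
eef_pos: [0.49, -0.2365, 0.2771]
tool_rot: [-0.002, 0.104, 0.995, -0.001]
contact_force: [0.3, 1.2, 0.5]
gripper_width: 0.504
grasp_force: 0.0
[-0.28753781  0.22533429  0.74539067  1.80723129 -0.16108147  1.17476492
  1.87062716] [ 0.4899676  -0.23650563  0.27711918] [-0.00182508  0.10394512  0.99458055 -0.00126945]
```

```bash
python3 -m creep '[[0,10,-51,0,0,0,0.009],[0,0,0,-60,0,0,0],[0,0,0,-60,0,0,0],[0,0,0,-50,0,0,0],[0,0,0,-40,0,0,0]]'
python3 -m creep '[[0,0,0,-30,0,0,0],[0,0,0,-11,0,0,0],[0,0,0,0,0,0,0]]'
```

```text
t: 2.98
eef_pos: [0.5023, -0.2808, 0.0667]
tool_rot: [-0.001, 0.094, 0.996, 0.001]
contact_force: [0.3, 0.6, 0.4]
gripper_width: 0.5
grasp_force: 0.0
t: 3.35
eef_pos: [0.5026, -0.2821, 0.0278]
tool_rot: [-0.0, 0.095, 0.995, 0.0]
contact_force: [-0.5, 0.2, 0.4]
gripper_width: 0.501
grasp_force: 0.0
```

```bash
python3 -m creep '[[0,-2,-6,-2,0,0,0],[-1,0,0,0,0,0,0],[-1,0,0,0,0,0,0],[-1,0,0,0,0,0,0],[-1,0,0,0,0,0,0]]' 40
python3 -c "
from station import *;o=get_obs();print(o['eef_pos'],o['tool_rot'])"
```

```text
t: 3.98
eef_pos: [0.5006, -0.2886, 0.0259]
tool_rot: [0.0, 0.095, 0.995, 0.0]
contact_force: [0.5, -0.6, 0.2]
gripper_width: -0.001
grasp_force: 0.0
[ 0.50059914 -0.28855529  0.02591065] [9.21372931e-05 9.51415973e-02 9.95463745e-01 3.07022632e-05]
```

```bash
python3 - <<'E'
from h import *
from station import *
ims=[]
for n,(u,v) in(("top",(310,210)),("side",(280,231))):
    p,d=read_camera(n);np.savez(f'pics/{n}1.npz',p=p,d=d)
    ims.append(cv2.resize(p[v-55:v+55,u-50:u+50,::-1],None,fx=4,fy=4,interpolation=cv2.INTER_CUBIC))
cv2.imwrite('pics/c2.png',np.hstack(ims))
E
```

```text
(no output)
```

View pics/c2.png

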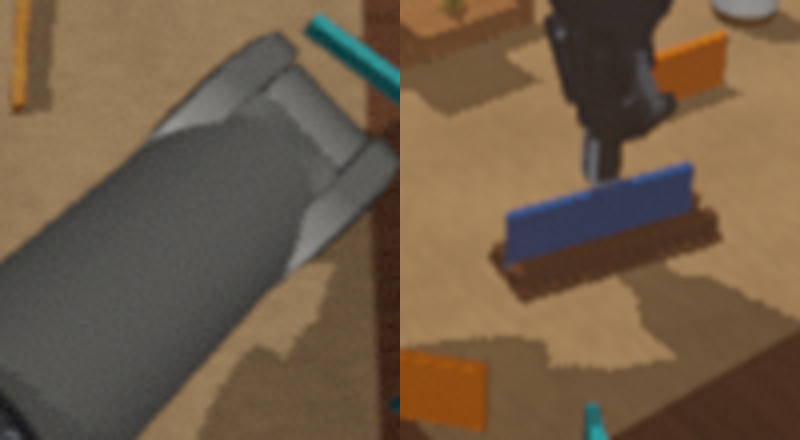

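The right (side) crop shows the shut fingers ending behind or above the blue plate's upper edge (~(600,185)), so the grasp missed; cross-checking the plate position in the two views.

```bash
python3 - <<'E'
from h import *
q=lambda u,v:(230+(u+.5)/4-.5,176+(v+.5)/4-.5)
for nm,uv,z in[("plate topL",(508-400,210),.052),("plate topR",(690-400,165),.052),("fingertip?",(600-400,183),.052),("stand front corner",(525-400,300),0.0)]:
    print(nm,plane("side",q(*uv),z)[0].round(4))
for k in "01":
  f=np.load(f'pics/side{k}.npz');p,d=f['p'],f['d'];h=cv2.cvtColor(p,cv2.COLOR_RGB2HSV).astype(int)
  H,S,V=h[...,0],h[...,1],h[...,2];m=(H>105)&(H<130)&(S>100)&(V>40);m[:200]=0;m[260:]=0;m[:,:240]=0;m[:,320:]=0
  P,_=pts("side",m,d);print(m.sum(),len(P),[x.round(4) if hasattr(x,'round') else x for x in line(P)] if len(P)>5 else '',np.percentile(P[:,2],[2,50,98]) if len(P) else '')
# finger depths
v,u=220,278
f=np.load('pics/side1.npz');d=f['d'];M=np.zeros(d.shape,bool);M[200:222,276:284]=1
P,uv=pts("side",M,d);print(np.c_[uv,P.round(3)][::6])
# cross-check: side vs top for glue cap/jar etc via case strip
p0=np.load('pics/side0.npz')['p'];h=cv2.cvtColor(p0,cv2.COLOR_RGB2HSV).astype(int);m=((h[...,0]<6)|(h[...,0]>174))&(h[...,1]>150)&(h[...,2]>80);m=m.astype(np.uint8)
k,l,st,c=cv2.connectedComponentsWithStats(m);print([(st[i].tolist(),plane('side',c[i],.01)[0].round(4)) for i in range(1,k) if st[i,4]>8])
p0=np.load('pics/top0.npz')['p'];h=cv2.cvtColor(p0,cv2.COLOR_RGB2HSV).astype(int);m=((h[...,0]<6)|(h[...,0]>174))&(h[...,1]>150)&(h[...,2]>80);m=m.astype(np.uint8)
k,l,st,c=cv2.connectedComponentsWithStats(m);print([(st[i].tolist(),plane('top',c[i],.01)[0].round(4)) for i in range(1,k) if st[i,4]>8])
E
```

```text
plate topL [ 0.4391 -0.2739  0.052 ]
plate topR [ 0.565  -0.3046  0.052 ]
fingertip? [ 0.5042 -0.2855  0.052 ]
stand front corner [ 0.4336 -0.3001  0.    ]
70 70 [array([ 0.4985, -0.2927]), array([-0.9815,  0.1917]), np.float64(2.9487), np.float64(-0.0644), np.float64(0.0625)] [0.04949829 0.05159167 0.05373051]
87 87 [array([ 0.4967, -0.2927]), array([-0.9802,  0.198 ]), np.float64(2.9422), np.float64(-0.0652), np.float64(0.0618)] [0.04804295 0.0508948  0.05342386]
[[ 2.76e+02  2.00e+02  4.83e-01 -2.92e-01  1.28e-01]
 [ 2.82e+02  2.00e+02  4.90e-01 -3.06e-01  1.33e-01]
 [ 2.80e+02  2.01e+02  4.86e-01 -3.03e-01  1.30e-01]
 [ 2.78e+02  2.02e+02  4.81e-01 -3.02e-01  1.28e-01]
 [ 2.76e+02  2.03e+02  4.89e-01 -2.85e-01  1.14e-01]
 [ 2.82e+02  2.03e+02  4.92e-01 -3.04e-01  1.22e-01]
 [ 2.80e+02  2.04e+02  4.86e-01 -3.03e-01  1.22e-01]
 [ 2.78e+02  2.05e+02  4.87e-01 -2.96e-01  1.14e-01]
 [ 2.76e+02  2.06e+02  4.92e-01 -2.83e-01  1.03e-01]
 [ 2.82e+02  2.06e+02  4.96e-01 -3.00e-01  1.11e-01]
 [ 2.80e+02  2.07e+02  4.89e-01 -3.01e-01  1.11e-01]
 [ 2.78e+02  2.08e+02  4.88e-01 -2.95e-01  1.05
[... 441 characters left out ...]
  2.15e+02  4.89e-01 -2.91e-01  8.10e-02]
 [ 2.83e+02  2.15e+02  4.98e-01 -3.03e-01  8.40e-02]
 [ 2.81e+02  2.16e+02  4.93e-01 -3.02e-01  8.20e-02]
 [ 2.79e+02  2.17e+02  4.93e-01 -2.95e-01  7.60e-02]
 [ 2.77e+02  2.18e+02  4.90e-01 -2.91e-01  7.20e-02]
 [ 2.83e+02  2.18e+02  5.00e-01 -3.02e-01  7.40e-02]
 [ 2.81e+02  2.19e+02  4.94e-01 -3.02e-01  7.30e-02]
 [ 2.79e+02  2.20e+02  4.93e-01 -2.95e-01  6.70e-02]
 [ 2.77e+02  2.21e+02  4.89e-01 -2.92e-01  6.40e-02]
 [ 2.83e+02  2.21e+02  5.05e-01 -2.97e-01  6.00e-02]]
[([201, 218, 6, 4, 15], array([ 0.377 , -0.1107,  0.01  ]))]
[([158, 208, 47, 5, 145], array([0.5098, 0.059 , 0.01  ])), ([239, 253, 7, 9, 35], array([ 0.3777, -0.1104,  0.01  ]))]
```

```bash
python3 - <<'E'
from h import *
f=np.load('pics/side1.npz');p,d=f['p'],f['d'];M=np.ones(d.shape,bool);P,uv=pts("side",M,np.where(d>0,d,np.nan) if 0 else d)
Z=np.full(d.shape,np.nan);Y=Z.copy();Z[uv[:,1],uv[:,0]]=P[:,2];Y[uv[:,1],uv[:,0]]=P[:,1]
print("z mm");print(np.c_[np.arange(206,234),(Z[206:234,272:290]*1000).round()].astype(int))
print("y mm");print(np.c_[np.arange(206,234),(Y[206:234,272:290]*1000).round()].astype(int))
print("rgb col 279");print(p[206:234,279].tolist())
E
tail -n 3 /dev/null; python3 -c "
from station import *;o=get_obs();print(o['gripper_width'],o['grasp_force'],o['contact_force'],o['eef_pos'])"
```

```text
z mm
[[                 206                    0                   -1
                   100                  102                  103
                   108                  110                  116
                   115                  110                  111
                   124                  127                  129
                   133                  137                  138
                   142]
 [                 207                    1                   -1
                     1                  100                  100
                   105                  108                  111
                   111                  112                  119
                   123                  125                  128
                   131                  134                  135
                   136]
 [                 208                   -1                    1
                     1                    1                   95
                   104                  105                  108
                   108                  115                  117
       
[... 22022 characters left out ...]
  -300                 -302                 -303
                  -304]]
rgb col 279
[[52, 41, 34], [53, 42, 36], [52, 40, 34], [51, 41, 35], [57, 48, 45], [72, 66, 65], [82, 78, 78], [79, 74, 75], [79, 75, 74], [78, 73, 73], [77, 71, 71], [72, 65, 65], [71, 65, 64], [70, 65, 62], [73, 68, 67], [85, 82, 84], [88, 88, 97], [63, 68, 93], [51, 59, 89], [53, 57, 83], [53, 57, 82], [53, 57, 83], [53, 58, 84], [54, 59, 85], [54, 58, 84], [52, 58, 84], [53, 58, 85], [53, 59, 85]]
0.003037787082482987 0.0 [ 0.27891155 -0.08407999 -0.47946961] [ 0.50046293 -0.28856429  0.02579945]<stdin>:4: RuntimeWarning: invalid value encountered in cast
<stdin>:5: RuntimeWarning: invalid value encountered in cast
```

The depth shows the shut fingertips at z ≈ 60 mm where the state says 26 mm: the actual tips are ~34 mm higher than reported, and they closed above the plate (xy agree). I'll open, go 32 mm lower while watching the force, and grip.

```bash
python3 -m creep '[[0,0,-1,0,0,0,0],[0,0,0,0,0,0,0],[0,0,0,0,0,0,0],[0,0,0,-12,0,0,0],[0,0,0,-10,0,0,0]]' 40
python3 -m creep '[[0,0,0,-6,0,0,0],[0,0,0,-4,0,0,0]]'
python3 -m creep '[[-1,0,0,0,0,0,0],[-1,0,0,0,0,0,0],[-1,0,0,0,0,0,0],[-1,0,0,0,0,0,0]]' 40
```

```text
t: 4.7
eef_pos: [0.5002, -0.2894, 0.0028]
tool_rot: [-0.0, 0.095, 0.995, 0.0]
contact_force: [-0.1, 0.5, 0.2]
gripper_width: 0.503
grasp_force: 0.0
t: 4.95
eef_pos: [0.5001, -0.2896, -0.0069]
tool_rot: [-0.0, 0.095, 0.995, 0.0]
contact_force: [-0.8, 0.5, 0.3]
gripper_width: 0.498
grasp_force: 0.0
t: 5.45
eef_pos: [0.5007, -0.2898, -0.0059]
tool_rot: [0.0, 0.095, 0.995, -0.0]
contact_force: [0.4, -0.1, 0.8]
gripper_width: 0.087
grasp_force: 40.3
```

```bash
python3 -m creep '[[-1,0,0,20,0,0,0],[-1,0,0,40,0,0,0],[-1,0,0,50,0,0,0],[-1,0,0,20,0,0,0],[-1,1,40,0,0,0,-0.1736]]'
python3 -m creep '[[-1,1,40,0,0,0,-0.1736],[-1,1,40,0,0,0,-0.1736],[-1,1,40,0,0,0,-0.1736],[-1,1,40,0,0,0,-0.1736],[-1,1,40,0,0,0,-0.1736]]'
python3 -m creep '[[-1,1,40,0,0,0,-0.1736],[-1,1,40,0,0,0,-0.1736],[-1,0,15,0,0,0,0],[-1,0,0,0,0,0,0],[-1,0,0,0,0,0,0]]'
cat > look.py <<'E'
from h import *
from station import *
import sys
k=sys.argv[1]
for n in("top","side"):
    p,d=read_camera(n);np.savez(f'pics/{n}{k}.npz',p=p,d=d);cv2.imwrite(f'pics/{n}{k}.png',p[:,:,::-1])
E
python3 look.py 2; python3 -c "
from station import *;o=get_obs();print(o['eef_pos'],o['tool_rot'],o['q'],o['gripper_width'])
import cv2,numpy as np
a=cv2.imread('pics/top2.png')[140:240,120:230];b=cv2.imread('pics/side2.png')[110:210,170:280]
cv2.imwrite('pics/c3.png',np.hstack([cv2.resize(x,None,fx=3.6,fy=5,interpolation=2) if 0 else cv2.resize(x,None,fx=3.6,fy=3.6,interpolation=2) for x in(a,b)]))"
```

```text
t: 6.08
eef_pos: [0.502, -0.2531, 0.1268]
tool_rot: [0.003, 0.186, 0.983, -0.001]
contact_force: [-0.2, 0.1, 0.3]
gripper_width: 0.079
grasp_force: 40.1
t: 6.7
eef_pos: [0.506, -0.0481, 0.124]
tool_rot: [-0.0, 0.58, 0.814, 0.0]
contact_force: [0.5, 0.1, -0.8]
gripper_width: 0.082
grasp_force: 40.1
t: 7.32
eef_pos: [0.5083, 0.0436, 0.1241]
tool_rot: [0.0, 0.711, 0.704, 0.0]
contact_force: [-0.0, 0.1, -0.2]
gripper_width: 0.086
grasp_force: 40.1
[0.50839687 0.04364812 0.12407787] [2.15672226e-05 7.10922508e-01 7.03270313e-01 2.31593658e-04] [-1.03552442  0.51526077  1.09732053  2.06567188 -0.58765846  0.9132596
  0.37878517] 0.08692700636592289
```

View pics/c3.png

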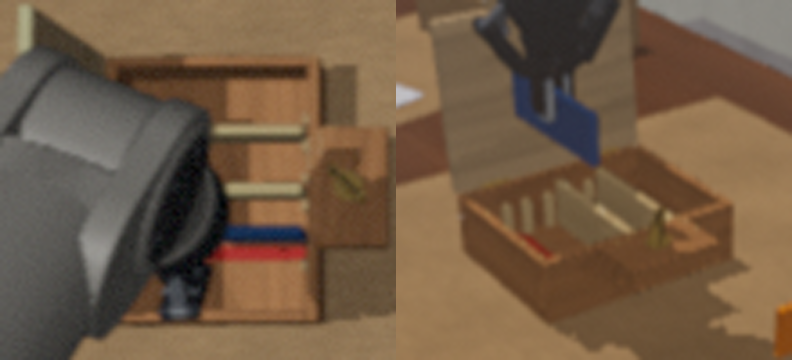

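Left crop: blue plate edge (225–305, 234) parallel to the red strip (252); right crop: the plate held upright above the case, before the cover. The forearm comes over from the cover side, so check that clearance as well as alignment.

```bash
python3 - <<'E'
from h import *
f=np.load('pics/top2.npz');p,d=f['p'],f['d'];h=cv2.cvtColor(p,cv2.COLOR_RGB2HSV).astype(int);H,S,V=h[...,0],h[...,1],h[...,2]
m=(H>100)&(H<130)&(S>120);m[:, :170]=0;m[:,215:]=0;m[:195]=0;m[215:]=0
v,u=np.nonzero(m);P=plane("top",np.c_[u,v],.182);print('blue',len(u),[np.round(x,4) for x in line(P)],P[:,1].min(),P[:,1].max())
D,_=pts("top",m,d);print('depth',np.percentile(D[:,2],[10,50,90]),D.mean(0))
m=((H<6)|(H>174))&(S>150)&(V>70);m[:, :150]=0;m[:,215:]=0;m[:195]=0;m[220:]=0
v,u=np.nonzero(m);P=plane("top",np.c_[u,v],.006);print('red',len(u),[np.round(x,4) for x in line(P)])
f=np.load('pics/side2.npz');p,d=f['p'],f['d'];D,uv=pts("side",np.ones(d.shape,bool),d)
g=p[uv[:,1],uv[:,0]].astype(int);dark=(g.max(1)-g.min(1)<25)&(g.max(1)<140)
k=dark&(D[:,1]>.08)&(D[:,1]<.25)&(D[:,0]>.4)&(D[:,0]<.7)&(D[:,2]>.1)
for a in np.arange(.08,.26,.02):
    s=k&(abs(D[:,1]-a)<.01)
    if s.sum()>3: print('y',round(a,2),'n',s.sum(),'zmin',np.percentile(D[s,2],3).round(3),'x',np.percentile(D[s,0],[5,95]).round(3))
# side ends of blue
h=cv2.cvtColor(p,cv2.COLOR_RGB2HSV).astype(int);H,S,V=h[...,0],h[...,1],h[...,2];m=(H>105)&(H<130)&(S>100);m[:100]=0;m[175:]=0;m[:,:180]=0;m[:,250:]=0
B,_=pts("side",m,d);print('side blue',np.percentile(B,[2,50,98],axis=0).round(4))
E
```

```text
blue 58 [array([0.5062, 0.0071]), array([ 0.0755, -0.9971]), np.float64(-1.4952), np.float64(-0.048), np.float64(0.0301)] -0.022941958806875898 0.053781630785812745
depth [0.17722406 0.18073304 0.18457874] [0.50561815 0.0060283  0.18817575]
red 101 [array([0.511 , 0.0292]), array([ 0.0122, -0.9999]), np.float64(-1.5586), np.float64(-0.0406), np.float64(0.0348)]
y 0.1 n 13 zmin 0.137 x [0.504 0.507]
y 0.14 n 11 zmin 0.102 x [0.522 0.6  ]
side blue [[ 0.5026 -0.0256  0.1434]
 [ 0.5045  0.0111  0.1623]
 [ 0.5079  0.0967  0.1819]]
```

View pics/side2.png

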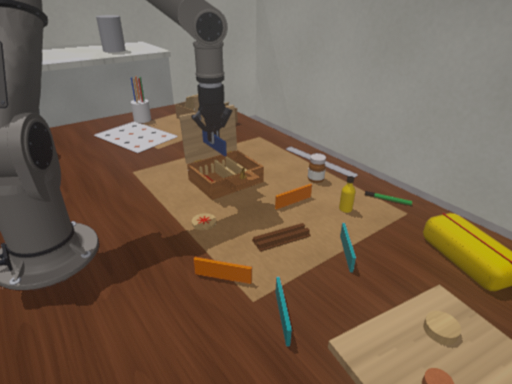

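```bash
cat > al.py <<'E'
from h import *
import sys
k,zt=sys.argv[1],float(sys.argv[2])
f=np.load(f'pics/top{k}.npz');p,d=f['p'],f['d'];h=cv2.cvtColor(p,cv2.COLOR_RGB2HSV).astype(int);H,S,V=h[...,0],h[...,1],h[...,2]
mb=(H>100)&(H<130)&(S>120);mr=((H<6)|(H>174))&(S>150)&(V>70)
for nm,m,z in(("blue",mb,zt),("red",mr,.006)):
    c=[]
    for u in range(180,208):
        v=np.nonzero(m[190:225,u])[0]+190
        if len(v): c.append((u,v.mean(),len(v)))
    c=np.array(c);P=plane("top",c[:,:2],z);P=P[P[:,1]<.02]if nm=="blue" else P
    a=np.polyfit(P[:,1],P[:,0],1);print(nm,'rows/col',c[:,2].mean().round(1),'x at y0',np.polyval(a,0).round(4),'x at .0565',np.polyval(a,.0565).round(4),'slope',a[0].round(4),'med',np.median(P[:,0]).round(4),'ymin',P[:,1].min().round(4))
E
python3 al.py 2 .182
```

```text
blue rows/col 2.4 x at y0 0.5067 x at .0565 0.5081 slope 0.024 med 0.5066 ymin -0.0229
red rows/col 3.9 x at y0 0.5112 x at .0565 0.5112 slope 0.0012 med 0.5112 ymin -0.0056
```

```bash
python3 -m creep '[[-1,2,13,0,0,0,0.002],[-1,0,0,-50,0,0,0],[-1,0,0,-30,0,0,0],[-1,0,0,0,0,0,0],[-1,0,0,0,0,0,0]]'
python3 look.py 3; python3 al.py 3 .102; python3 - <<'E'
from h import *
a=cv2.imread('pics/side3.png')[150:200,180:270];cv2.imwrite('pics/c4.png',cv2.resize(a,None,fx=8,fy=8,interpolation=2))
E
```

```text
t: 8.05
eef_pos: [0.5113, 0.0582, 0.0448]
tool_rot: [0.0, 0.71, 0.705, 0.0]
contact_force: [0.1, -0.6, -0.6]
gripper_width: 0.085
grasp_force: 40.1
blue rows/col 2.0 x at y0 0.5099 x at .0565 0.51 slope 0.0013 med 0.5099 ymin -0.0086
red rows/col 2.8 x at y0 0.5097 x at .0565 0.5098 slope 0.0031 med 0.5098 ymin -0.0056
```

View pics/c4.png

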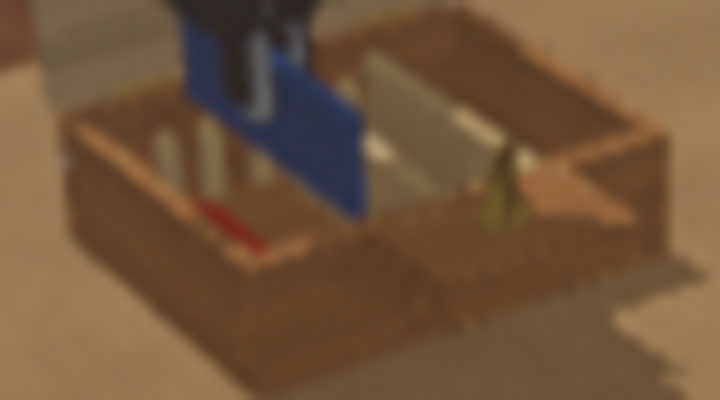

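The plate hangs over the red strip, just inside the near wall (lower corner at (365,215)), aligned with it to <1 mm in the top view. Inserting with force checks.

```bash
python3 -m creep '[[-1,0,0,-12,0,0,0],[-1,0,0,-8,0,0,0],[-1,0,0,0,0,0,0]]'
python3 -m creep '[[-1,0,0,-10,0,0,0],[-1,0,0,-8,0,0,0],[-1,0,0,0,0,0,0]]'
python3 -m creep '[[-1,0,0,-7,0,0,0],[-1,0,0,-4,0,0,0],[-1,0,0,0,0,0,0]]'
```

```text
t: 8.52
eef_pos: [0.5098, 0.0583, 0.0231]
tool_rot: [-0.0, 0.71, 0.705, -0.001]
contact_force: [0.5, -0.8, 0.2]
gripper_width: 0.087
grasp_force: 40.1
t: 8.9
eef_pos: [0.5099, 0.0582, 0.0051]
tool_rot: [-0.0, 0.71, 0.705, -0.001]
contact_force: [-0.1, -0.2, -0.7]
gripper_width: 0.084
grasp_force: 40.1
t: 9.28
eef_pos: [0.5103, 0.0583, -0.0055]
tool_rot: [-0.0, 0.71, 0.705, -0.0]
contact_force: [-0.3, -0.2, -0.5]
gripper_width: 0.086
grasp_force: 40.2
```

```bash
python3 -m creep '[[-1,0,0,-2,0,0,0],[-1,0,0,0,0,0,0],[-0.6,0,0,0,0,0,0],[-0.6,0,0,0,0,0,0],[-0.6,0,0,0,0,0,0]]'
python3 -m creep '[[-0.6,0,0,15,0,0,0],[-0.6,0,0,40,0,0,0],[-0.6,0,0,60,0,0,0],[-0.6,0,-20,20,0,0,0],[-0.6,0,0,0,0,0,0]]'
python3 look.py 4; python3 -c "
import cv2,numpy as np
a=cv2.imread('pics/top4.png')[150:240,130:230];b=cv2.imread('pics/side4.png')[120:210,170:270]
cv2.imwrite('pics/c5.png',np.hstack([cv2.resize(x,None,fx=4,fy=4,interpolation=2) for x in(a,b)]))"
```

```text
t: 9.9
eef_pos: [0.5104, 0.0583, -0.0073]
tool_rot: [-0.0, 0.709, 0.705, -0.0]
contact_force: [-0.4, 0.3, 0.9]
gripper_width: 0.2
grasp_force: 0.0
t: 10.52
eef_pos: [0.5115, 0.0373, 0.1298]
tool_rot: [0.001, 0.71, 0.704, 0.002]
contact_force: [0.2, 0.0, -0.6]
gripper_width: 0.199
grasp_force: 0.0
```

View pics/c5.png

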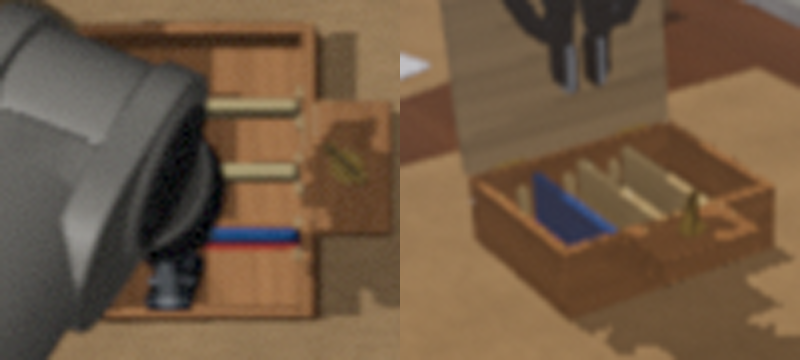

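Blue divider is seated level with the fixed ones on the red strip, released. Next: the fastener, at about (0.5535, −0.0465), wing ≈ 0.93 rad in world.

```bash
python3 -m creep '[[0,10,-21,0,0,0,-0.16],[0,10,-21,0,0,0,-0.16],[0,11,-21,0,0,0,-0.16],[0,11,-21,0,0,0,-0.15],[0,0,0,0,0,0,0]]' 40
python3 look.py 5; python3 - <<'E'
from h import *
f=np.load('pics/top5.npz');p,d=f['p'],f['d'];h=cv2.cvtColor(p,cv2.COLOR_RGB2HSV).astype(int)
from station import get_obs
o=get_obs();t=o['tool_rot'];print(o['eef_pos'],2*np.arctan2(t[2],t[1])-np.pi/2)
m=np.load('pics/top0.npz')['p'];h=cv2.cvtColor(m,cv2.COLOR_RGB2HSV).astype(int)[180:204,208:228]
D=np.load('pics/top0.npz')['d'];M=np.zeros(D.shape,bool);M[180:204,208:228]=h[...,0]>=18
P,uv=pts("top",M,D);print(P[:,2].round(3).tolist());
for zc in(.066,.074,.08):
    Q=P[P[:,2]>zc];print(zc,len(Q),[np.round(x,4) for x in line(Q)] if len(Q)>3 else '')
E
```

```text
t: 11.25
eef_pos: [0.552, -0.0468, 0.1265]
tool_rot: [0.0, 0.893, 0.449, -0.001]
contact_force: [-0.1, 0.5, -1.0]
gripper_width: 0.499
grasp_force: 0.0
[ 0.55163423 -0.04488836  0.12664899] -0.6343639648313307
[0.085, 0.084, 0.085, 0.084, 0.09, 0.06, 0.06, 0.082, 0.084, 0.085, 0.085, 0.065, 0.057, 0.085, 0.082, 0.081, 0.083, 0.059, 0.062, 0.062, 0.08, 0.085, 0.085, 0.083, 0.081, 0.061, 0.058, 0.06, 0.084, 0.083, 0.084, 0.081, 0.087, 0.059, 0.065, 0.064, 0.065, 0.078, 0.085, 0.085, 0.08, 0.086, 0.063, 0.058, 0.062, 0.058, 0.06, 0.078, 0.084, 0.083, 0.086, 0.086, 0.06, 0.063, 0.063, 0.06, 0.072, 0.089, 0.086, 0.085, 0.073, 0.065, 0.059, 0.058, 0.073, 0.084, 0.077, 0.059]
0.066 41 [array([ 0.5523, -0.0458]), array([-0.7057, -0.7085]), np.float64(-2.3542), np.float64(-0.0165), np.float64(0.0143)]
0.074 38 [array([ 0.5529, -0.0453]), array([-0.703 , -0.7112]), np.float64(-2.3504), np.float64(-0.0157), np.float64(0.0151)]
0.08 33 [array([ 0.5535, -0.0451]), array([-0.7057, -0.7085]), np.float64(-2.3542), np.float64(-0.0152), np.float64(0.015)]
```

```bash
python3 -m creep '[[0,2,-1,-20,0,0,-0.146],[0,0,0,-40,0,0,0],[0,0,0,-25,0,0,0],[0,0,0,-10,0,0,0],[0,0,0,0,0,0,0]]' 40
python3 -c "
from station import *;import numpy as np;o=get_obs();t=o['tool_rot'];print(o['eef_pos'],2*np.arctan2(t[2],t[1])-np.pi/2)"
python3 -m creep '[[-1,0,0,0,0,0,0],[-1,0,0,0,0,0,0],[-1,0,0,0,0,0,0],[-1,0,0,0,0,0,0]]' 40
python3 -c "
from station import *;import numpy as np;o=get_obs();t=o['tool_rot'];print(o['eef_pos'],2*np.arctan2(t[2],t[1])-np.pi/2,o['torque'])"
```

```text
t: 11.98
eef_pos: [0.5541, -0.046, 0.0326]
tool_rot: [-0.0, 0.923, 0.385, -0.0]
contact_force: [0.6, -0.6, -0.0]
gripper_width: 0.501
grasp_force: 0.0
[ 0.55409269 -0.04595283  0.03262952] -0.7814022874027137
t: 12.48
eef_pos: [0.5537, -0.0452, 0.0337]
tool_rot: [-0.002, 0.923, 0.384, 0.0]
contact_force: [-5.5, 4.3, 9.1]
gripper_width: 0.081
grasp_force: 39.7
[ 0.55374869 -0.04518077  0.03367674] -0.7819342699168301 [0.93902354 1.1267064  0.00268721]
```

```bash
python3 -m creep '[[-1,0,0,1,0,0,-0.12],[-1,0,0,0,0,0,-0.12],[-1,0,0,0,0,0,-0.12],[-1,0,0,0,0,0,-0.12],[-1,0,0,0,0,0,-0.12]]' 40
python3 -m creep '[[-1,0,0,0,0,0,-0.12],[-1,0,0,0,0,0,-0.08],[-1,0,0,0,0,0,0],[-1,0,0,0,0,0,0]]'
python3 -c "
from station import *;import numpy as np;o=get_obs();t=o['tool_rot'];print(o['eef_pos'],2*np.arctan2(t[2],t[1])-np.pi/2,o['torque'])"
```

```text
t: 13.1
eef_pos: [0.5539, -0.0456, 0.0338]
tool_rot: [-0.001, 0.996, 0.092, -0.0]
contact_force: [-1.3, 1.9, -2.1]
gripper_width: 0.082
grasp_force: 39.8
t: 13.6
eef_pos: [0.554, -0.0458, 0.0338]
tool_rot: [-0.001, 1.0, -0.005, -0.001]
contact_force: [-3.6, 3.9, 0.3]
gripper_width: 0.081
grasp_force: 40.2
[ 0.55395624 -0.04580646  0.03378081] -1.5807521523117445 [ 0.80461418  0.66299454 -0.07408444]
```

```bash
python3 -m creep '[[0,0,0,0,0,0,0],[0,0,0,0,0,0,0],[0,0,0,20,0,0,0],[0,0,0,50,0,0,0.17],[0,0,0,60,0,0,0.17]]'
python3 -m creep '[[-1,0,0,60,0,0,0.17],[-1,0,0,60,0,0,0.17],[-1,0,0,25,0,0,0.17],[-1,0,0,0,0,0,0.17],[-1,0,0,0,0,0,0.17]]'
python3 look.py 6; python3 - <<'E'
from h import *
from station import *
o=get_obs();t=o['tool_rot'];print(o['q'],2*np.arctan2(t[2],t[1])-np.pi/2)
f=np.load('pics/top6.npz');m,D=f['p'],f['d'];h=cv2.cvtColor(m,cv2.COLOR_RGB2HSV).astype(int)[176:208,206:230]
M=np.zeros(D.shape,bool);M[176:208,206:230]=1
P,uv=pts("top",M,D);Q=P[(P[:,2]>.076)&(P[:,2]<.095)];print(len(Q),[np.round(x,4) for x in line(Q)] if len(Q)>3 else '')
# cover pose from side depth: wood points y>.1
f=np.load('pics/side6.npz');m,D=f['p'],f['d'];P,uv=pts("side",np.ones(D.shape,bool),D)
g=m[uv[:,1],uv[:,0]].astype(int)
s=(P[:,0]>.46)&(P[:,0]<.65)&(P[:,1]>.115)&(P[:,1]<.19)&(P[:,2]>.08)&(P[:,2]<.29)&(g[:,0]-g[:,2]>20)
print(s.sum(),np.polyfit(P[s,2],P[s,1],1),P[s,2].max())
E
```

```text
t: 14.22
eef_pos: [0.5541, -0.0474, 0.166]
tool_rot: [0.001, 0.986, 0.166, -0.0]
contact_force: [0.5, 1.4, -0.2]
gripper_width: 0.503
grasp_force: 0.0
t: 14.85
eef_pos: [0.5544, -0.048, 0.3105]
tool_rot: [0.001, 0.83, 0.557, 0.001]
contact_force: [0.0, 0.5, -0.5]
gripper_width: 0.002
grasp_force: 0.0
[-0.98116517  0.40792528  1.29977894  1.74993473 -0.40995966  1.29813885
  0.01841843] -0.39317221055264073
45 [array([ 0.5549, -0.044 ]), array([-0.9998,  0.0195]), np.float64(3.1221), np.float64(-0.016), np.float64(0.0165)]
2459 [0.08548356 0.1309636 ] 0.2716063190614291
```

Wing lies along the case's x (−0.02 rad), and the cover plane is where expected (hinge y ≈ 0.136). Going over behind the cover with shut fingers.

```bash
python3 -m creep '[[-1,0,50,0,0,0,0.17],[-1,0,50,0,0,0,0.17],[-1,0,50,0,0,0,0.05],[-1,0,50,0,0,0,0],[-1,0,55,0,0,0,0]]' 60
python3 -m creep '[[-1,0,0,0,0,0,0],[-1,0,0,0,0,0,0]]'
```

```text
t: 15.58
eef_pos: [0.5546, 0.2088, 0.3096]
tool_rot: [0.0, 0.71, 0.704, 0.0]
contact_force: [0.1, 0.5, -0.2]
gripper_width: 0.0
grasp_force: 0.0
t: 15.82
eef_pos: [0.5546, 0.2072, 0.3091]
tool_rot: [0.001, 0.709, 0.705, -0.0]
contact_force: [0.4, -0.8, 1.0]
gripper_width: -0.0
grasp_force: 0.0
```

```bash
python3 -m creep '[[-1,0,0,-50,0,0,0],[-1,0,0,-50,0,0,0],[-1,0,0,-29,0,0,0],[-1,0,-20,0,0,0,0],[-1,0,-12,0,0,0,0]]' 
python3 -m creep '[[-1,0,-14,0,0,0,0],[-1,0,-14,-4,0,0,0],[-1,0,-14,-6,0,0,0],[-1,0,0,0,0,0,0]]'
python3 -c "
from station import *
o=get_obs();print(o['eef_pos'],o['contact_force'])"
```

```text
t: 16.45
eef_pos: [0.5555, 0.1728, 0.1817]
tool_rot: [0.001, 0.71, 0.704, 0.001]
contact_force: [-0.1, 1.4, 0.9]
gripper_width: -0.0
grasp_force: 0.0
t: 16.95
eef_pos: [0.5544, 0.133, 0.1696]
tool_rot: [-0.0, 0.709, 0.705, -0.0]
contact_force: [0.9, 2.2, 1.4]
gripper_width: -0.0
grasp_force: 0.8
[0.5543773  0.13301729 0.169578  ] [0.90876976 2.16942226 1.39470233]
```

```bash
python3 -m creep '[[-1,0,-19,-6,0,0,0],[-1,0,-18,-9,0,0,0],[-1,0,-15,-10,0,0,0],[-1,0,-14,-12,0,0,0],[-1,0,0,0,0,0,0]]'
python3 -m creep '[[-1,0,-12,-12,0,0,0],[-1,0,-10,-14,0,0,0],[-1,0,-9,-15,0,0,0],[-1,0,-9,-15,0,0,0],[-1,0,0,0,0,0,0]]'
python3 look.py 7;python3 - <<'E'
from h import *
a=cv2.imread('pics/side7.png')[90:215,150:310];cv2.imwrite('pics/c6.png',cv2.resize(a,None,fx=4.5,fy=4.5,interpolation=2))
E
```

```text
t: 17.58
eef_pos: [0.5537, 0.0668, 0.1319]
tool_rot: [-0.0, 0.709, 0.705, -0.001]
contact_force: [-0.8, 1.6, 3.2]
gripper_width: 0.001
grasp_force: 1.0
t: 18.2
eef_pos: [0.5534, 0.0276, 0.0755]
tool_rot: [-0.001, 0.709, 0.706, -0.001]
contact_force: [-1.2, 0.0, 2.9]
gripper_width: 0.001
grasp_force: 1.3
```

View pics/c6.png

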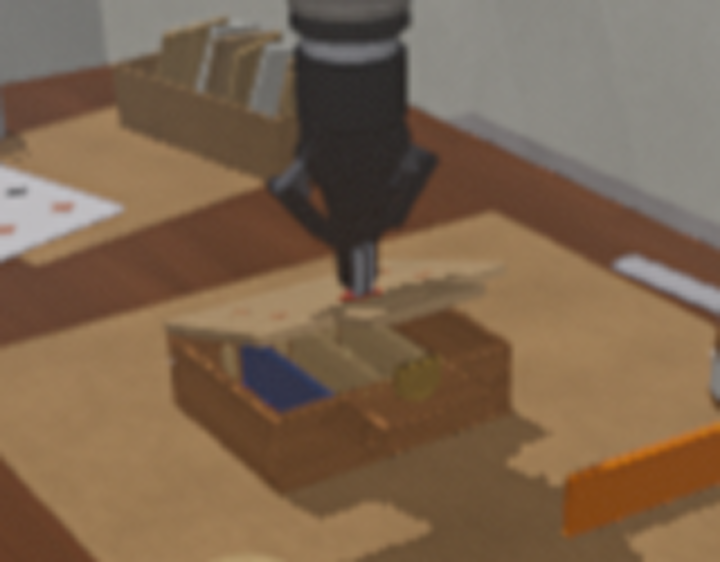

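The cover is about 20° from shut with the fingertips on the red dot (360,295), the blue divider seated (285,380) and the wing in line at (415,378). Continuing down to the stop.

```bash
python3 -m creep '[[-1,1,-4,-11,0,0,0],[-1,0,-3,-11,0,0,0],[-1,0,-2,-10,0,0,0],[-1,0,-1,-6,0,0,0],[-1,0,0,0,0,0,0]]'
python3 -m creep '[[-1,0,0,-4,0,0,0],[-1,0,0,0,0,0,0]]'
```

```text
t: 18.92
eef_pos: [0.5554, 0.0185, 0.0384]
tool_rot: [-0.0, 0.708, 0.706, -0.0]
contact_force: [-0.6, 1.8, 3.0]
gripper_width: 0.003
grasp_force: 1.4
t: 19.18
eef_pos: [0.5556, 0.0182, 0.0352]
tool_rot: [-0.0, 0.708, 0.706, 0.0]
contact_force: [-2.4, 2.3, 8.7]
gripper_width: 0.0
grasp_force: 4.1
```

```bash
python3 -m creep '[[-1,0,0,-2,0,0,0],[-1,0,0,0,0,0,0],[-1,0,0,0,0,0,0]]'
python3 look.py 8;python3 - <<'E'
from h import *
f=np.load('pics/side8.npz');m,D=f['p'],f['d'];P,uv=pts("side",np.ones(D.shape,bool),D)
g=m[uv[:,1],uv[:,0]].astype(int)
s=(P[:,0]>.46)&(P[:,0]<.65)&(P[:,1]>-.015)&(P[:,1]<.13)&(P[:,2]>.06)&(P[:,2]<.095)&(g[:,0]-g[:,2]>20)
A=np.c_[P[s,:2]-[.555,.057],np.ones(s.sum())];print(s.sum(),np.linalg.lstsq(A,P[s,2],rcond=None)[0])
s=(abs(P[:,0]-.554)<.03)&(P[:,1]>-.08)&(P[:,1]<-.02);print(np.percentile(P[s,2],[5,50,90,98]))
a=cv2.imread('pics/side8.png')[90:215,150:310];cv2.imwrite('pics/c7.png',cv2.resize(a,None,fx=4.5,fy=4.5,interpolation=2))
E
```

```text
t: 19.55
eef_pos: [0.5557, 0.0182, 0.0344]
tool_rot: [-0.0, 0.708, 0.706, 0.001]
contact_force: [-7.5, 1.8, 20.3]
gripper_width: 0.004
grasp_force: 10.3
954 [0.00163731 0.00276466 0.06703207]
[-8.46683278e-06  3.29943174e-01  4.20406086e-01  4.39483216e-01]
```

View pics/c7.png

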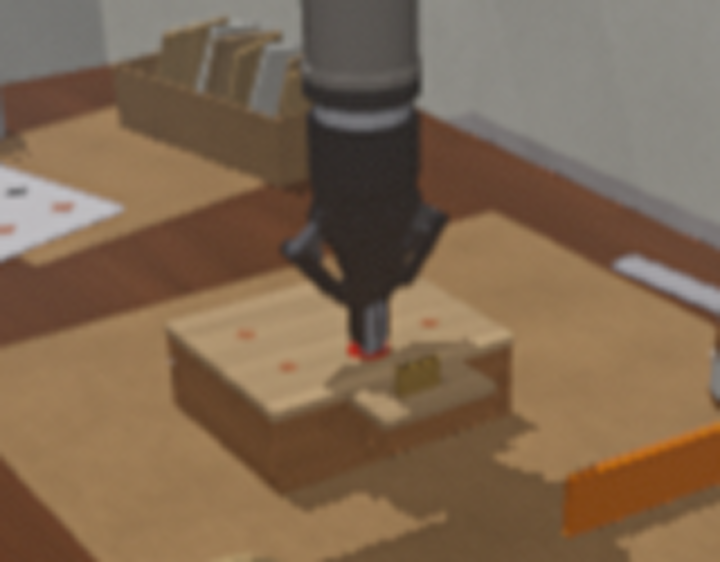

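The cover lies flush (top at 67 mm, slope below 0.003), the wing sticks up through its slot at (418,375), and the fingers press the red dot with a steady 20 N.

```bash
python3 -c "
from station import *
print(hand_in())"
```

```text
the job is handed in; nothing more can be done
None
```

The job is handed in at about 19.7 s: the blue divider is fully down in the red slot and released, the fastener is lined up to about 0.01 rad, and the cover is held flush with the wing through its slot under about 20 N.

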